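Load the skate plate onto the pinned carriage and run it to its stop

TASK

Draw the skate plate out of the low rack by the end that sticks out, leave it lying on the cart top in front of the rack, and then take it again by its upright web. Lower it (do not drop it) over the two pins in the carriage's tray until it lies flush on the tray floor, and only then slide the loaded carriage away from the robot all the way to its stop. Leave the bowl, the brass spacers and the pick where they are.

Things in the scene. Friction and masses are not known exactly. Their poses are not given: they have to be found in the camera images.
- plate_mid (a point): Skate plate, loose, 0.2-0.45 kg: flat base 170 (x) x 54 (y) x 12 mm, with an upright web in its middle 56 (x) x 20 (y) mm, web top 48 mm above the underside. Two 15 mm through holes at x = +-60 mm; both ends alike. Point: plate's middle, 24 mm above its underside; z up. At first it lies flat on the cart in the rack, its -x end sticking out about 55 mm, the web under the roof
- rack_mouth (a point): Low fixed sheet-steel rack, open only at the end facing the robot: inside 76 mm wide, 56 high; outside 88 wide, 132 deep, roof top 61 mm high; no floor (the plate lies on the cart top). Point: middle of the mouth at cart top level; x points into the rack (the plate comes out along -x), z up
- tray_floor (a point): Tray on the sliding carriage; point: centre of its floor, 32 mm above the cart top. x: slide direction, away from the robot to the stop; y: the tray's long axis; z up. Inside 188 (y) x 72 (x) mm, walls 22 mm high, 4 thick: the plate lies along y with 9 mm free all round, too little for fingers beside it
- pin (a point): One of two upright round steel pins on the tray floor, 60 mm from the tray centre along +y; its twin is 60 mm along -y. 12 mm diameter, 26 mm high, the top 10 mm tapering to 5 mm diameter. Point: the pin's tip, 58 mm above the cart top; axes as tray_floor
- post_grip (a point): Round steel post of 20 mm diameter that stands on the carriage 126 mm from the tray centre along the tray's +y, top 115 mm above the cart top; this point is on its axis 92 mm above the cart top. The post serves to slide the carriage. Axes as tray_floor
- carriage (a joint): Carriage travel, m: 0 at the near (robot) end, 0.12 against the stop at the far end, where a low blow-off pipe stands (81 mm high, 75 mm beyond the tray centre when at the stop). Starts between 0 and 0.04; slides with about 2 N of friction and stays where it is left
- bowl: Grey ceramic bowl, 104 mm across, 45 mm high, loose; origin at the centre of its underside. Bystander
- spacer0: Lowest of a stack of three loose brass axle spacers (rings of 38 mm outer diameter, 22 mm high each, stack 66 mm high); origin at its underside. Bystander
- spacer1: Middle spacer of the stack; origin at its underside
- spacer2: Top spacer of the stack; origin at its underside
- pick: Shield pick, orange plastic grip 85 mm long and 26 mm thick with a thin steel shaft, 160 mm long in all, lying; origin at the cart top where grip and shaft meet, x towards the tip. Bystander
There are look-alikes about, which are no part of the job. What is shaped like the part that bears plate_mid but red is not meant.

How it is judged (in metres and radians):
On the way, in this order (a step that is already met when the one before it is completed fails the run):
1. the plate lies on the cart top, its middle out in front of the rack's mouth, and the fingers have let go of it (x of plate_mid in the frame of rack_mouth below -0.01 m and height (world z) of plate_mid below 0.028 m and angle between plate_mid's own z axis and vertical below 0.06 rad and contact force between the fingers and plate below 0.1 N), for 0.1 s.
2. the plate is flush on the tray floor over both pins, the carriage still on the near part of its track (z of plate_mid in the frame of tray_floor below 0.026 m and horizontal distance between plate_mid and tray_floor below 0.005 m and angle between the x axis of plate_mid and the y axis of tray_floor, either way round below 0.06 rad and angle between plate_mid's own z axis and vertical below 0.03 rad and value of joint carriage below 0.075 m), for 0.2 s.
At the end, for the whole second after the job is handed in: The plate lies flush on the tray floor over both pins (within 2 mm of the floor, 5 mm of the tray centre, level within 0.03 rad, along the tray within 0.06 rad), at rest, and the carriage is within 6 mm of its far stop (z of plate_mid in the frame of tray_floor below 0.026 m and horizontal distance between plate_mid and tray_floor below 0.005 m and angle between the x axis of plate_mid and the y axis of tray_floor, either way round below 0.06 rad and angle between plate_mid's own z axis and vertical below 0.03 rad and value of joint carriage above 0.114 m and linear speed of plate below 0.02 m/s); the robot touches nothing.
It fails at once if the plate is dropped (falls free faster than 0.5 m/s, about 13 mm) (linear speed of plate above 0.5 m/s and contact force between the fingers and plate below 0.05 N).
It fails at once if the bowl, a spacer or the pick is moved by more than 30 mm (distance of any of bowl, spacer0, spacer1, spacer2, pick from where it was at the start of the episode above 0.03 m).
It also fails if it takes over 64 s, if anything falls off the work surface, if the arm or the gripper's body presses on something with over 40 N, if the wrist force passes 120 N, or if a joint passes its speed limit or range.

ROBOT

A 6-joint arm with a two-finger parallel gripper is mounted at the origin on the work surface. World frame = base frame: x ahead of the robot, y to its left, z up, the work surface at z = 0. Lengths are in m, angles in degrees, forces in N, time in s.
With the tool pointing down it reaches from about 0.35 to 0.875 m from the base axis. Payload 4.2 kg.
Tool frame: the origin (TCP) lies midway between the tips of the shut fingers; the grasp point (between the pads) lies 19 mm behind it; z points along the fingers, y is the line along which they close (so a half turn about z gives the same grasp; the last joint's range is limited). The gripper opens to 87 mm and grips with 3 to 60 N. Pads are 19 mm wide; open, the fingers measure 117 mm over their backs; the gripper's body (75 mm by 190 mm) begins 51 mm behind the grasp point.
Start: joints at [88.728, 22.042, 0.453, 0, -68.411, -14.817], TCP at [0.173, 0.601, 0.223] pointing down, gripper open.
Joint ranges: [-179.83, 179.83], [-69.29, 118.12], [-61.27, 80.66], [-181.25, 117.63], [-171.15, -9.14], [-177.46, 177.46]. Speed limits (degrees/s): [159.86, 159.86, 180, 180, 180, 180].

INTERFACE

Orientations are given as a 3x3 rotation matrix whose columns are the frame's x, y, z axes.
In Python, from station import sense, capture, camera_params, finish_job gives the robot as it stands.
- The arm moves only by the tool drive_tool, never from a script. Its argument "rows" is a list of rows, each an object of numbers: "tx", "ty", "tz": the shift along the tool's x, y, z in cm; "ax", "ay", "az": the turn, a rotation vector about the tool's x, y, z in rad; "claw": the finger opening in cm, from 0 to 8.7. In form: [{"tx": .., "ty": .., "tz": .., "ax": .., "ay": .., "az": .., "claw": ..}, ...]. A call has 1 to 10 rows; each row shifts and turns the commanded pose from where the row before left it, along the tool's axes as they then stand; what a row does not reach is not made up. A row lasts 1/12 s, in which the tool goes at most 41.7 mm and 7.16 degrees, less where a joint would pass 70% of its speed; a pose out of reach is approached as far as the arm can. A call with a gripper value outside its range is refused whole. The fingers move at their own pace and stop on an object; the grip force is fixed at half the most. Time passes only in rows, so rows that do not move let the fingers close. It gives the time, the measured TCP pose, the force, the opening and the grip force at its end, in the units of the state.
- sense(): the state, without advancing time (a new reading comes with each control period).
- capture(name): name is "scene" or "top" or "wrist"; returns (picture, depth): 480x640x3 uint8, red, green, blue; 480x640 float32, m along the optical axis (not along the pixel's ray), 0 where there is no reading.
- camera_params(name): a dict with "intrinsics" (3x3 intrinsics, pixels), "R" (3x3) and "t" (3): a world point X has camera coordinates R X + t; the wrist camera has in their place "tool_from_camera" (4x4, takes a point from camera to tool coordinates, whose origin is the TCP and whose axes are the flange's). Camera axes: x right, y down, z forward; pixel columns grow to the right and rows downward; lengths in m; the calibration is good to about 2 mm. A picture is of the moment at which its call begins: read the wrist's pose just before it. camera_params takes no time and is no camera call.
- finish_job(): hands the job in; it is judged then, once.
The state is a dict: "time_s": time; "joints": joint angles; "joint_velocities": joint speeds; "effort": joint torques, N m; "tcp_pos": TCP position; "ee_rot": TCP orientation; "wrist_force": force on the tool from outside, world axes, zero at the start; "moment": the same for the moment, N m; "gripper_width": opening from 0.0 (shut) to 1.0 (fully open); "gripper_force": force on a finger pad.
Only numpy, scipy, OpenCV 4.12 (cv2) and the standard library are available. Lean on these libraries where they do the work, as an engineer would, in place of code of your own. Each camera call takes 0.05 s, during which the arm holds its last target. There are 200 camera calls.

## Working session

There is one attempt and no reset: what is moved stays moved. The work goes in short steps, Python scripts to look and compute and a tool call to move; the robot and the scene stay as the last step left them, time stands still between calls to the robot, and variables do not carry over. Pictures are saved under pics/ and viewed, at most 13 in all, crops included, and the job is handed in when it is done.

Besides the shell and the picture viewer there is one more tool, called by a JSON object that holds its "op" and its "data", one argument or row to a line. drive_tool: Moves the arm, as the interface text tells. Its arguments: {"type":"object","properties":{"rows":{"type":"array"}},"required":["rows"]}

```bash
mkdir -p pics; ls
cat > h.py <<'E'
import numpy as np, cv2
from station import sense, capture, camera_params, finish_job
def cloud(name):
    s=sense(); im,d=capture(name); p=camera_params(name); K=np.array(p["intrinsics"])
    v,u=np.mgrid[:480,:640]; C=np.stack([(u-K[0,2])/K[0,0]*d,(v-K[1,2])/K[1,1]*d,d],-1)
    if name=="wrist":
        T=np.array(p["tool_from_camera"]); C=C@T[:3,:3].T+T[:3,3]
        W=C@np.array(s["ee_rot"]).T+np.array(s["tcp_pos"])
    else: W=(C-np.array(p["t"]))@np.array(p["R"])
    W[d==0]=np.nan
    return im,W
def save(n,im): cv2.imwrite(f"pics/{n}.png",cv2.cvtColor(im,cv2.COLOR_RGB2BGR))
E
python3 - <<'E'
from h import *
print(sense())
a,W=cloud("top"); b,V=cloud("scene"); np.savez("d0.npz",a=a,W=W,b=b,V=V)
save("top0",a);save("scene0",b)
for n,p in(("top",W),("scene",V)): print(n,p[240,320],np.nanmin(p.reshape(-1,3),0),np.nanmax(p.reshape(-1,3),0))
E
```

```text
pics
{'time_s': 0.0, 'joints': array([ 8.87292479e+01,  2.20912814e+01,  3.78864969e-01, -2.84639418e-02,
       -6.84116920e+01, -1.48177328e+01]), 'joint_velocities': array([-0.00570501, -0.00684257,  0.01029342, -0.03304624, -0.10106266,
       -0.00846857]), 'effort': array([-6.95388881e-04, -3.90670896e+01,  1.87398702e+01,  4.21993509e+00,
        1.07351015e-02, -2.10726162e-04]), 'tcp_pos': array([0.17300586, 0.59994137, 0.22144925]), 'ee_rot': array([[ 9.60784087e-01, -2.77297094e-01, -5.09863482e-04],
       [-2.77297542e-01, -9.60781676e-01, -2.15527885e-03],
       [ 1.07785069e-04,  2.21214151e-03, -9.99997547e-01]]), 'wrist_force': array([ 0.00416261, -0.47502022,  0.43037358]), 'moment': array([ 0.02033157, -0.02336304, -0.02891631]), 'gripper_force': 0.0, 'gripper_width': 0.9968264093671249}
top [ 0.56132816 -0.03009102  0.00096121] [-0.24388776 -1.4615125  -0.77023215] [1.78360362 1.36957056 0.34082158]
scene [ 0.52215898 -0.09551051  0.00238792] [-0.78815072 -2.37691032 -0.77233109] [1.63728503 0.72684795 0.58954199]
```

View pics/top0.png

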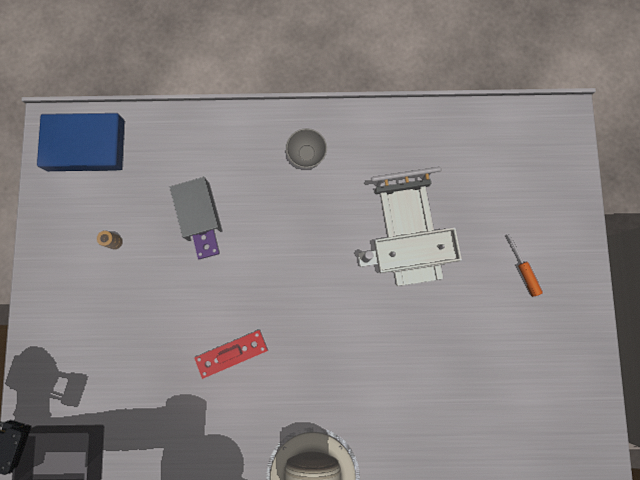

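View pics/scene0.png

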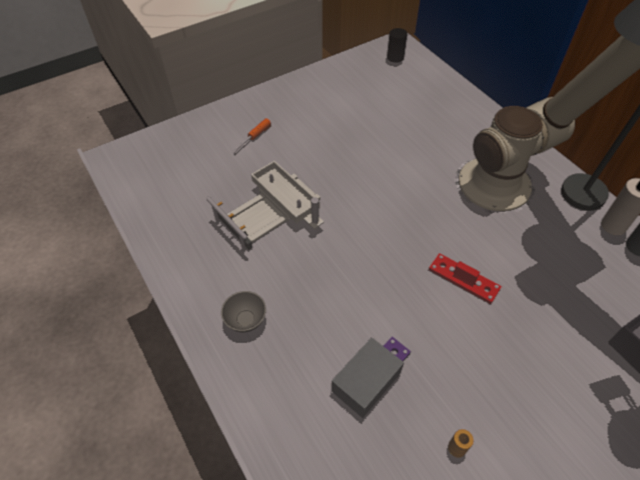

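Candidates: purple plate end in the grey rack (top 206,244) and the red plate (231,353). The red one is excluded by the description, so I choose the purple one. The tray is at (417,250), the post at (366,257), the spacers at (109,239), the bowl at (306,149) and the pick at (525,265). Next come measurements and a close crop.

Run:
```python
from h import *
z=np.load("d0.npz");a,W,b,V=z["a"],z["W"],z["b"],z["V"]
def rect(P):
    c,s,an=cv2.minAreaRect((P[:,:2]*1000).astype(np.float32)); return np.round(c,1),np.round(s,1),round(an,2),np.round(np.nanmedian(P[:,2])*1000,1),len(P)
for n,im,P in(("top",a,W),("scene",b,V)):
    hsv=cv2.cvtColor(im,cv2.COLOR_RGB2HSV)
    m=(hsv[...,0]>120)&(hsv[...,0]<150)&(hsv[...,1]>80)&(P[...,2]<.08)&(P[...,2]>0.0)
    print(n,"plate",rect(P[m]), im[244,200] )
    # rack roof
    m=(abs(P[...,2]-.061)<.004)&(P[...,1]>.15)&(P[...,1]<.45)&(P[...,0]>.4)
    m=cv2.morphologyEx(m.astype(np.uint8),cv2.MORPH_OPEN,np.ones((5,5)))>0
    print("roof",rect(P[m]))
    for lo,hi,nm in((.049,.057,"walltop"),(.029,.035,"floor"),(.108,.120,"post")):
        m=(P[...,2]>lo)&(P[...,2]<hi)&(P[...,1]<-.02)&(P[...,1]>-.45)&(P[...,0]>.35)&(P[...,0]<.72)
        if m.sum()>3: print(nm,rect(P[m]))
save("crop1",cv2.resize(np.hstack([a[165:275,155:265],a[195:305,345:455+20]]),None,fx=3.3,fy=3.3,interpolation=cv2.INTER_CUBIC))
```

```text
top plate (array([553.3, 256.7]), array([62.2, 53.2]), 14.65, np.float64(13.6), 403) [ 97  74 118]
roof (array([656.8, 288.1]), array([103.8,  77.5]), 5.68, np.float64(62.1), 202)
walltop (array([ 565.5, -264.1]), array([228.6, 215. ]), 76.86, np.float64(54.6), 361)
floor (array([ 592.6, -231.2]), array([225. , 237.2]), 8.6, np.float64(32.8), 1720)
post (array([ 509.1, -139.8]), array([18.4, 16.9]), 85.74, np.float64(116.3), 55)
scene plate (array([541.2, 256.3]), array([31.7, 52.1]), 15.38, np.float64(11.6), 216) [134 125 124]
roof (array([642.5, 279.5]), array([133.2,  88.6]), 15.92, np.float64(61.1), 1875)
walltop (array([ 600.5, -234.3]), array([229.5, 239.2]), 7.79, np.float64(53.1), 377)
floor (array([ 600.6, -228.7]), array([226.7, 243. ]), 8.61, np.float64(32.4), 1054)
post (array([ 513.2, -137.1]), array([21.4, 18.7]), 79.98, np.float64(114.1), 49)
```

View pics/crop1.png

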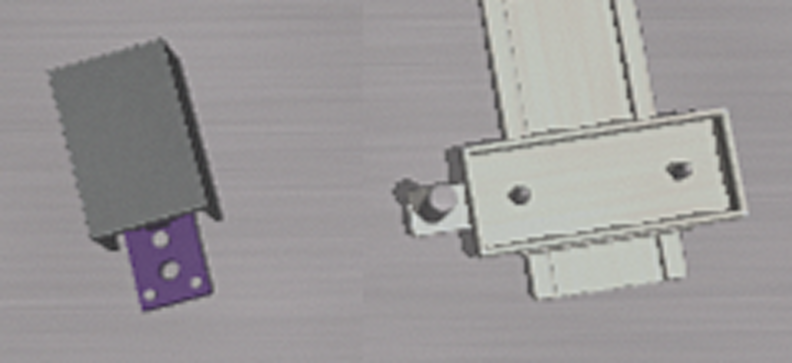

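The crop confirms the purple plate end with its hole, sticking out of the grey rack. I'll move above it for a wrist view.

{"op": "drive_tool", "data": {
  "rows": [
    {"tx": 3.2, "ty": 1.8, "tz": -0.6, "claw": 8.7},
    {"tx": 3.2, "ty": 1.8, "tz": -0.6, "claw": 8.7},
    {"tx": 3.2, "ty": 1.8, "tz": -0.6, "claw": 8.7},
    {"tx": 3.2, "ty": 1.8, "tz": -0.6, "claw": 8.7},
    {"tx": 3.2, "ty": 1.8, "tz": -0.6, "claw": 8.7},
    {"tx": 3.2, "ty": 1.8, "claw": 8.7},
    {"tx": 3.2, "ty": 1.8, "claw": 8.7},
    {"tx": 3.2, "ty": 1.8, "claw": 8.7},
    {"tx": 3.2, "ty": 1.8, "claw": 8.7},
    {"tx": 3.2, "ty": 1.8, "claw": 8.7}
  ]
}}

```text
invalid input at $.rows[0]: expected keys tx, ty, tz, ax, ay, az, claw
```

{"op": "drive_tool", "data": {
  "rows": [
    {"tx": 2.8, "ty": 1.6, "claw": 8.7},
    {"tx": 2.8, "ty": 1.6, "claw": 8.7},
    {"tx": 2.8, "ty": 1.6, "claw": 8.7},
    {"az": -0.1115, "claw": 8.7},
    {"az": -0.1115, "claw": 8.7},
    {"az": -0.1115, "claw": 8.7},
    {"az": -0.1115, "claw": 8.7},
    {"az": -0.1115, "claw": 8.7},
    {"claw": 8.7},
    {"claw": 8.7}
  ]
}}

```text
invalid input at $.rows[0]: expected keys tx, ty, tz, ax, ay, az, claw
```

Run:
```python
from h import *
print(np.round(camera_params("wrist")["tool_from_camera"],3))
a,W=cloud("wrist"); s=sense(); print(s["tcp_pos"],s["ee_rot"],s["joints"])
np.savez("d1.npz",a=a,W=W); save("w1",a)
hsv=cv2.cvtColor(a,cv2.COLOR_RGB2HSV)
m=(hsv[...,0]>120)&(hsv[...,0]<150)&(hsv[...,1]>60)&(W[...,2]<.02)
P=W[m]; c=cv2.minAreaRect((P[:,:2]*1000).astype(np.float32)); print(c,np.median(P[:,2]),len(P)); print(cv2.boxPoints(c))
```

```text
[[-0.    -0.958 -0.285  0.077]
 [ 1.    -0.    -0.    -0.   ]
 [ 0.    -0.285  0.958 -0.164]
 [ 0.     0.     0.     1.   ]]
[0.17308104 0.60008765 0.22172074] [[ 9.60797091e-01 -2.77252287e-01 -3.44135075e-04]
 [-2.77252475e-01 -9.60795729e-01 -1.62260024e-03]
 [ 1.19226119e-04  1.65440190e-03 -9.99998624e-01]] [ 8.87269009e+01  2.20801543e+01  3.97854190e-01 -1.89784411e-02
 -6.84110843e+01 -1.48162013e+01]
((0.0, 0.0), (0.0, 0.0), 0.0) nan 0
[[0. 0.]
 [0. 0.]
 [0. 0.]
 [0. 0.]]
  return _methods._mean(a, axis=axis, dtype=dtype,
  ret = ret.dtype.type(ret / rcount)
```

View pics/w1.png

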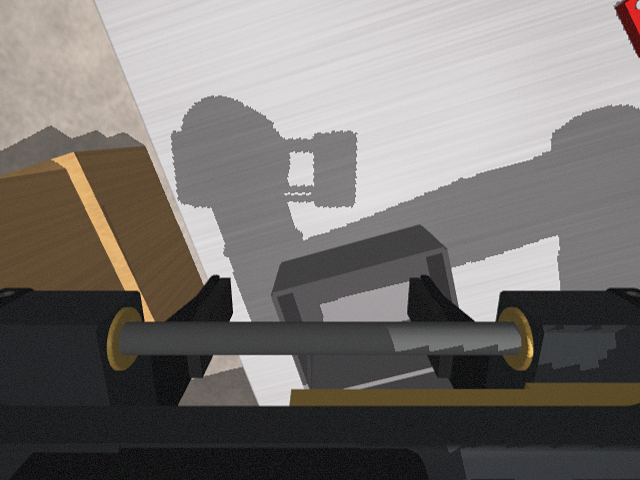

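{"op": "drive_tool", "data": {
  "rows": [
    {"tx": 3.2, "ty": 1.8, "tz": -0.6, "ax": 0, "ay": 0, "az": 0, "claw": 8.7},
    {"tx": 3.2, "ty": 1.8, "tz": -0.6, "ax": 0, "ay": 0, "az": 0, "claw": 8.7},
    {"tx": 3.2, "ty": 1.8, "tz": -0.6, "ax": 0, "ay": 0, "az": 0, "claw": 8.7},
    {"tx": 3.2, "ty": 1.8, "tz": -0.6, "ax": 0, "ay": 0, "az": 0, "claw": 8.7},
    {"tx": 3.2, "ty": 1.8, "tz": -0.6, "ax": 0, "ay": 0, "az": 0, "claw": 8.7},
    {"tx": 3.2, "ty": 1.8, "tz": 0, "ax": 0, "ay": 0, "az": 0, "claw": 8.7},
    {"tx": 3.2, "ty": 1.8, "tz": 0, "ax": 0, "ay": 0, "az": 0, "claw": 8.7},
    {"tx": 3.2, "ty": 1.8, "tz": 0, "ax": 0, "ay": 0, "az": 0, "claw": 8.7},
    {"tx": 3.2, "ty": 1.8, "tz": 0, "ax": 0, "ay": 0, "az": 0, "claw": 8.7},
    {"tx": 3.2, "ty": 1.8, "tz": 0, "ax": 0, "ay": 0, "az": 0, "claw": 8.7}
  ]
}}

```text
time_s: 0.98
tcp_pos: [0.4315, 0.3373, 0.2524]
ee_rot: [[0.961, -0.277, -0.0], [-0.277, -0.961, -0.0], [-0.0, 0.0, -1.0]]
wrist_force: [-0.1, 1.0, -0.4]
gripper_width: 0.999
gripper_force: 0.0
```

{"op": "drive_tool", "data": {
  "rows": [
    {"tx": 2.5, "ty": 1.6, "tz": 0, "ax": 0, "ay": 0, "az": 0, "claw": 8.7},
    {"tx": 2.5, "ty": 1.6, "tz": 0, "ax": 0, "ay": 0, "az": 0, "claw": 8.7},
    {"tx": 2.5, "ty": 1.6, "tz": 0, "ax": 0, "ay": 0, "az": 0, "claw": 8.7},
    {"tx": 0, "ty": 0, "tz": 0, "ax": 0, "ay": 0, "az": -0.1115, "claw": 8.7},
    {"tx": 0, "ty": 0, "tz": 0, "ax": 0, "ay": 0, "az": -0.1115, "claw": 8.7},
    {"tx": 0, "ty": 0, "tz": 0, "ax": 0, "ay": 0, "az": -0.1115, "claw": 8.7},
    {"tx": 0, "ty": 0, "tz": 0, "ax": 0, "ay": 0, "az": -0.1115, "claw": 8.7},
    {"tx": 0, "ty": 0, "tz": 0, "ax": 0, "ay": 0, "az": -0.1115, "claw": 8.7},
    {"tx": 0, "ty": 0, "tz": 0, "ax": 0, "ay": 0, "az": 0, "claw": 8.7},
    {"tx": 0, "ty": 0, "tz": 0, "ax": 0, "ay": 0, "az": 0, "claw": 8.7}
  ]
}}

```text
time_s: 1.82
tcp_pos: [0.4894, 0.2719, 0.2523]
ee_rot: [[0.963, 0.27, -0.001], [0.27, -0.963, -0.0], [-0.001, 0.0, -1.0]]
wrist_force: [0.7, -1.9, -0.3]
gripper_width: 0.999
gripper_force: 0.0
```

Run:
```python
from h import *
a,W=cloud("wrist"); s=sense(); print(s["tcp_pos"],s["ee_rot"],s["joints"])
np.savez("d1.npz",a=a,W=W); save("w2",a)
hsv=cv2.cvtColor(a,cv2.COLOR_RGB2HSV)
m=(hsv[...,0]>120)&(hsv[...,0]<150)&(hsv[...,1]>60)&(W[...,2]<.02)
P=W[m]; c=cv2.minAreaRect((P[:,:2]*1000).astype(np.float32)); print(c,np.median(P[:,2]),len(P)); print(cv2.boxPoints(c))
```

```text
[0.48937621 0.27192325 0.25233075] [[ 9.62685788e-01  2.70621323e-01 -4.15068908e-04]
 [ 2.70621222e-01 -9.62685865e-01 -2.83330045e-04]
 [-4.76256122e-04  1.60431352e-04 -9.99999874e-01]] [ 4.56404196e+01  1.45539119e+01 -6.06901698e+00 -6.03917674e-03
 -6.94053049e+01  6.00629467e+01]
((547.3392944335938, 259.6522216796875), (54.668495178222656, 56.19810104370117), 15.667784690856934) 0.013252366153893635 2129
[[513.4323  279.32535]
 [528.6091  225.21536]
 [581.2463  239.9791 ]
 [566.0695  294.08908]]
```

View pics/w2.png

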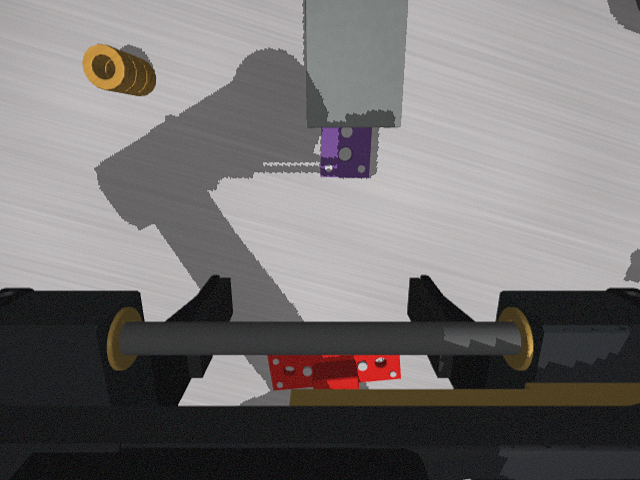

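The plate end is at (345,155) in the wrist view, with the rack mouth just behind it and the red look-alike below. Next I descend onto the protruding end.

{"op": "drive_tool", "data": {
  "rows": [
    {"tx": 2.3, "ty": 1.4, "tz": 1, "ax": 0, "ay": 0, "az": 0, "claw": 8.7},
    {"tx": 2.4, "ty": 1.4, "tz": 2, "ax": 0, "ay": 0, "az": 0, "claw": 8.7},
    {"tx": 0, "ty": 0, "tz": 3.5, "ax": 0, "ay": 0, "az": 0, "claw": 8.7},
    {"tx": 0, "ty": 0, "tz": 3.5, "ax": 0, "ay": 0, "az": 0, "claw": 8.7},
    {"tx": 0, "ty": 0, "tz": 3.5, "ax": 0, "ay": 0, "az": 0, "claw": 8.7},
    {"tx": 0, "ty": 0, "tz": 3.5, "ax": 0, "ay": 0, "az": 0, "claw": 8.7},
    {"tx": 0, "ty": 0, "tz": 3, "ax": 0, "ay": 0, "az": 0, "claw": 8.7},
    {"tx": 0, "ty": 0, "tz": 2.5, "ax": 0, "ay": 0, "az": 0, "claw": 8.7},
    {"tx": 0, "ty": 0, "tz": 1.4, "ax": 0, "ay": 0, "az": 0, "claw": 8.7},
    {"tx": 0, "ty": 0, "tz": 0, "ax": 0, "ay": 0, "az": 0, "claw": 8.7}
  ]
}}

```text
time_s: 2.7
tcp_pos: [0.5401, 0.2562, 0.0096]
ee_rot: [[0.963, 0.271, -0.007], [0.271, -0.963, -0.005], [-0.008, 0.003, -1.0]]
wrist_force: [-0.4, -1.7, 0.4]
gripper_width: 1.003
gripper_force: 0.0
```

Run:
```python
from h import *
a,W=cloud("wrist"); s=sense(); print(s["tcp_pos"],s["wrist_force"]); save("w3",a)
```

```text
[0.54147841 0.25714367 0.0118069 ] [ 0.37443806  0.14985093 -0.02804228]
```

View pics/w3.png

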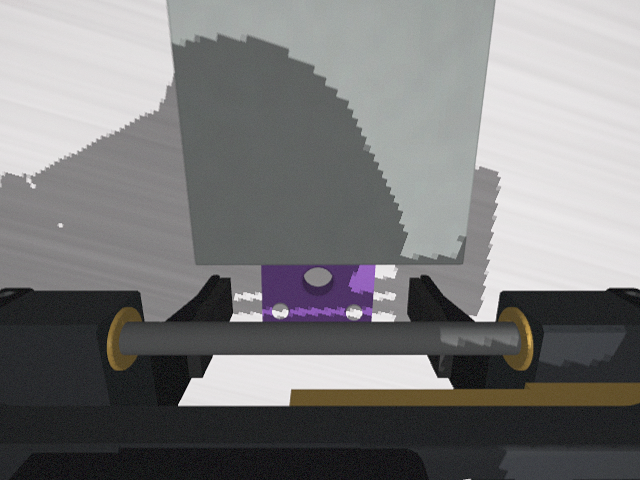

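The plate end is centred between the fingers, with its hole at (318,277) about 14 mm ahead of the TCP. I'll go a bit deeper and lower, then close.

{"op": "drive_tool", "data": {
  "rows": [
    {"tx": 0.8, "ty": 0, "tz": 0, "ax": 0, "ay": 0, "az": 0, "claw": 8.7},
    {"tx": 0, "ty": 0, "tz": 0.7, "ax": 0, "ay": 0, "az": 0, "claw": 8.7},
    {"tx": 0, "ty": 0, "tz": 0, "ax": 0, "ay": 0, "az": 0, "claw": 8.7},
    {"tx": 0, "ty": 0, "tz": 0, "ax": 0, "ay": 0, "az": 0, "claw": 8.7}
  ]
}}

```text
time_s: 3.08
tcp_pos: [0.5503, 0.2602, 0.0071]
ee_rot: [[0.962, 0.273, 0.001], [0.273, -0.962, 0.001], [0.001, -0.0, -1.0]]
wrist_force: [-0.4, -0.3, 0.4]
gripper_width: 1.0
gripper_force: 0.0
```

{"op": "drive_tool", "data": {
  "rows": [
    {"tx": 0, "ty": 0, "tz": 0, "ax": 0, "ay": 0, "az": 0, "claw": 4.8},
    {"tx": 0, "ty": 0, "tz": 0, "ax": 0, "ay": 0, "az": 0, "claw": 4.8},
    {"tx": 0, "ty": 0, "tz": 0, "ax": 0, "ay": 0, "az": 0, "claw": 4.8},
    {"tx": 0, "ty": 0, "tz": 0, "ax": 0, "ay": 0, "az": 0, "claw": 4.8},
    {"tx": 0, "ty": 0, "tz": 0, "ax": 0, "ay": 0, "az": 0, "claw": 4.8},
    {"tx": 0, "ty": 0, "tz": 0, "ax": 0, "ay": 0, "az": 0, "claw": 4.8},
    {"tx": 0, "ty": 0, "tz": 0, "ax": 0, "ay": 0, "az": 0, "claw": 4.8}
  ]
}}

```text
time_s: 3.67
tcp_pos: [0.5501, 0.26, 0.0066]
ee_rot: [[0.962, 0.273, -0.0], [0.273, -0.962, -0.0], [-0.0, 0.0, -1.0]]
wrist_force: [0.1, -0.2, -0.2]
gripper_width: 0.62
gripper_force: 30.4
```

{"op": "drive_tool", "data": {
  "rows": [
    {"tx": -0.8, "ty": 0, "tz": 0, "ax": 0, "ay": 0, "az": 0, "claw": 4.8},
    {"tx": -1.6, "ty": 0, "tz": 0, "ax": 0, "ay": 0, "az": 0, "claw": 4.8},
    {"tx": -1.7, "ty": 0, "tz": 0, "ax": 0, "ay": 0, "az": 0, "claw": 4.8},
    {"tx": -1.7, "ty": 0, "tz": 0, "ax": 0, "ay": 0, "az": 0, "claw": 4.8},
    {"tx": -1.7, "ty": 0, "tz": 0, "ax": 0, "ay": 0, "az": 0, "claw": 4.8},
    {"tx": -1.7, "ty": 0, "tz": 0, "ax": 0, "ay": 0, "az": 0, "claw": 4.8},
    {"tx": -1.7, "ty": 0, "tz": 0, "ax": 0, "ay": 0, "az": 0, "claw": 4.8},
    {"tx": -1.7, "ty": 0, "tz": 0, "ax": 0, "ay": 0, "az": 0, "claw": 4.8},
    {"tx": -1.6, "ty": 0, "tz": 0, "ax": 0, "ay": 0, "az": 0, "claw": 4.8},
    {"tx": -0.8, "ty": 0, "tz": 0, "ax": 0, "ay": 0, "az": 0, "claw": 4.8}
  ]
}}

```text
time_s: 4.5
tcp_pos: [0.4039, 0.2181, 0.0066]
ee_rot: [[0.962, 0.273, -0.001], [0.273, -0.962, -0.0], [-0.001, 0.0, -1.0]]
wrist_force: [0.9, 0.4, -1.9]
gripper_width: 0.614
gripper_force: 30.4
```

{"op": "drive_tool", "data": {
  "rows": [
    {"tx": 0, "ty": 0, "tz": 0, "ax": 0, "ay": 0, "az": 0, "claw": 4.8},
    {"tx": 0, "ty": 0, "tz": 0, "ax": 0, "ay": 0, "az": 0, "claw": 8.5},
    {"tx": 0, "ty": 0, "tz": 0, "ax": 0, "ay": 0, "az": 0, "claw": 8.5},
    {"tx": 0, "ty": 0, "tz": 0, "ax": 0, "ay": 0, "az": 0, "claw": 8.5},
    {"tx": 0, "ty": 0, "tz": 0, "ax": 0, "ay": 0, "az": 0, "claw": 8.5},
    {"tx": 0, "ty": 0, "tz": 0, "ax": 0, "ay": 0, "az": 0, "claw": 8.5}
  ]
}}

```text
time_s: 5.0
tcp_pos: [0.4063, 0.2193, 0.0065]
ee_rot: [[0.962, 0.273, 0.0], [0.273, -0.962, 0.0], [0.0, -0.0, -1.0]]
wrist_force: [-0.2, 0.2, -0.3]
gripper_width: 0.902
gripper_force: 0.0
```

{"op": "drive_tool", "data": {
  "rows": [
    {"tx": 0, "ty": 0, "tz": -3, "ax": 0, "ay": 0, "az": 0, "claw": 8.5},
    {"tx": 0, "ty": 0, "tz": -3, "ax": 0, "ay": 0, "az": 0, "claw": 8.5},
    {"tx": 0, "ty": 0, "tz": -3, "ax": 0, "ay": 0, "az": 0, "claw": 8.5},
    {"tx": 0, "ty": 0, "tz": -3, "ax": 0, "ay": 0, "az": 0, "claw": 8.5},
    {"tx": 0, "ty": 0, "tz": 0, "ax": 0, "ay": 0, "az": 0, "claw": 8.5},
    {"tx": 0, "ty": 0, "tz": 0, "ax": 0, "ay": 0, "az": 0, "claw": 8.5},
    {"tx": 0, "ty": 0, "tz": 0, "ax": 0, "ay": 0, "az": 0, "claw": 8.5}
  ]
}}

```text
time_s: 5.58
tcp_pos: [0.4054, 0.2187, 0.126]
ee_rot: [[0.962, 0.273, -0.001], [0.273, -0.962, -0.0], [-0.001, 0.0, -1.0]]
wrist_force: [-0.4, -0.1, -0.4]
gripper_width: 0.979
gripper_force: 0.0
```

Run:
```python
from h import *
a,W=cloud("wrist"); s=sense(); print(s["tcp_pos"],s["wrist_force"],s["joints"]); save("w4",a)
R=np.array(s["ee_rot"]); t=np.array(s["tcp_pos"])
hsv=cv2.cvtColor(a,cv2.COLOR_RGB2HSV)
pu=(hsv[...,0]>120)&(hsv[...,0]<150)&(hsv[...,1]>60)
for nm,m in (("base",pu&(W[...,2]<.02)&(W[...,2]>.005)),("web",pu&(W[...,2]>.042)&(W[...,2]<.055))):
    P=(W[m]-t)@R; c=cv2.minAreaRect((P[:,:2]*1000).astype(np.float32)); print(nm,"tool frame mm",c,len(P))
np.savez("d4.npz",a=a,W=W)
```

```text
[0.4051097  0.21838484 0.12544795] [ 0.63174698 -0.49324068 -0.3069644 ] [ 4.86280702e+01  1.20511642e+01 -2.97359991e+01 -3.29520752e-02
 -4.83526201e+01  5.72147280e+01]
base tool frame mm ((56.2950439453125, 0.08309745788574219), (170.15310668945312, 53.95648956298828), 1.625378131866455) 12761
web tool frame mm ((56.562232971191406, 0.09485435485839844), (55.8638916015625, 20.015443801879883), 1.4120848178863525) 2562
```

View pics/w4.png

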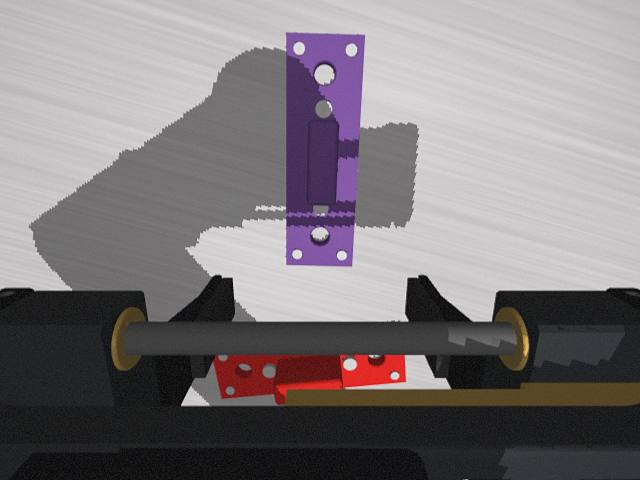

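The plate lies free on the cart top, with its web at (322,162), 56 mm ahead of the TCP and 1.5° turned. I'll regrip by the web.

{"op": "drive_tool", "data": {
  "rows": [
    {"tx": 2.8, "ty": 0, "tz": 0, "ax": 0, "ay": 0, "az": 0, "claw": 5},
    {"tx": 2.85, "ty": 0, "tz": 0, "ax": 0, "ay": 0, "az": 0, "claw": 5},
    {"tx": 0, "ty": 0, "tz": 0, "ax": 0, "ay": 0, "az": 0.026, "claw": 5},
    {"tx": 0, "ty": 0, "tz": 2.5, "ax": 0, "ay": 0, "az": 0, "claw": 5},
    {"tx": 0, "ty": 0, "tz": 2.5, "ax": 0, "ay": 0, "az": 0, "claw": 5},
    {"tx": 0, "ty": 0, "tz": 2.5, "ax": 0, "ay": 0, "az": 0, "claw": 5},
    {"tx": 0, "ty": 0, "tz": 2, "ax": 0, "ay": 0, "az": 0, "claw": 5},
    {"tx": 0, "ty": 0, "tz": 1, "ax": 0, "ay": 0, "az": 0, "claw": 5},
    {"tx": 0, "ty": 0, "tz": 0, "ax": 0, "ay": 0, "az": 0, "claw": 5},
    {"tx": 0, "ty": 0, "tz": 0, "ax": 0, "ay": 0, "az": 0, "claw": 5}
  ]
}}

```text
time_s: 6.47
tcp_pos: [0.46, 0.2342, 0.0208]
ee_rot: [[0.969, 0.248, -0.001], [0.248, -0.969, -0.002], [-0.002, 0.001, -1.0]]
wrist_force: [-0.3, -0.4, 0.4]
gripper_width: 0.578
gripper_force: 0.0
```

{"op": "drive_tool", "data": {
  "rows": [
    {"tx": 0, "ty": 0, "tz": 0, "ax": 0, "ay": 0, "az": 0, "claw": 1.4},
    {"tx": 0, "ty": 0, "tz": 0, "ax": 0, "ay": 0, "az": 0, "claw": 1.4},
    {"tx": 0, "ty": 0, "tz": 0, "ax": 0, "ay": 0, "az": 0, "claw": 1.4},
    {"tx": 0, "ty": 0, "tz": 0, "ax": 0, "ay": 0, "az": 0, "claw": 1.4},
    {"tx": 0, "ty": 0, "tz": 0, "ax": 0, "ay": 0, "az": 0, "claw": 1.4},
    {"tx": 0, "ty": 0, "tz": 0, "ax": 0, "ay": 0, "az": 0, "claw": 1.4}
  ]
}}

```text
time_s: 6.97
tcp_pos: [0.4603, 0.2343, 0.0221]
ee_rot: [[0.969, 0.248, 0.0], [0.248, -0.969, -0.0], [0.0, 0.0, -1.0]]
wrist_force: [-1.1, -0.7, 3.5]
gripper_width: 0.229
gripper_force: 30.0
```

{"op": "drive_tool", "data": {
  "rows": [
    {"tx": 0, "ty": 0, "tz": -1.5, "ax": 0, "ay": 0, "az": 0, "claw": 1.4},
    {"tx": 0, "ty": 0, "tz": -3, "ax": 0, "ay": 0, "az": 0, "claw": 1.4},
    {"tx": 0, "ty": 0, "tz": -3, "ax": 0, "ay": 0, "az": 0, "claw": 1.4},
    {"tx": 0, "ty": 0, "tz": -3, "ax": 0, "ay": 0, "az": 0, "claw": 1.4},
    {"tx": 0, "ty": 0, "tz": -3, "ax": 0, "ay": 0, "az": 0, "claw": 1.4},
    {"tx": 0, "ty": 0, "tz": -3, "ax": 0, "ay": 0, "az": 0, "claw": 1.4},
    {"tx": 0, "ty": 0, "tz": -1.5, "ax": 0, "ay": 0, "az": 0, "claw": 1.4},
    {"tx": -0.7, "ty": 2, "tz": 0, "ax": 0, "ay": 0, "az": 0, "claw": 1.4},
    {"tx": -1.1, "ty": 3.3, "tz": 0, "ax": 0, "ay": 0, "az": 0, "claw": 1.4},
    {"tx": -1.1, "ty": 3.3, "tz": 0, "ax": 0, "ay": 0, "az": 0, "claw": 1.4}
  ]
}}

```text
time_s: 7.8
tcp_pos: [0.4524, 0.1434, 0.2012]
ee_rot: [[0.968, 0.25, -0.001], [0.25, -0.968, 0.0], [-0.001, -0.001, -1.0]]
wrist_force: [1.2, -1.0, -2.7]
gripper_width: 0.232
gripper_force: 30.0
```

{"op": "drive_tool", "data": {
  "rows": [
    {"tx": -1.2, "ty": 3.4, "tz": 0, "ax": 0, "ay": 0, "az": 0, "claw": 1.4},
    {"tx": -1.2, "ty": 3.4, "tz": 0, "ax": 0, "ay": 0, "az": 0, "claw": 1.4},
    {"tx": -1.2, "ty": 3.4, "tz": 0, "ax": 0, "ay": 0, "az": 0, "claw": 1.4},
    {"tx": -1.2, "ty": 3.4, "tz": 0, "ax": 0, "ay": 0, "az": 0, "claw": 1.4},
    {"tx": -1.2, "ty": 3.4, "tz": 0, "ax": 0, "ay": 0, "az": 0, "claw": 1.4},
    {"tx": -1.2, "ty": 3.4, "tz": 0, "ax": 0, "ay": 0, "az": 0, "claw": 1.4},
    {"tx": -1.2, "ty": 3.4, "tz": 0, "ax": 0, "ay": 0, "az": 0, "claw": 1.4},
    {"tx": -1.2, "ty": 3.4, "tz": 0, "ax": 0, "ay": 0, "az": 0, "claw": 1.4},
    {"tx": -1.2, "ty": 3.4, "tz": 0, "ax": 0, "ay": 0, "az": 0, "claw": 1.4},
    {"tx": -0.8, "ty": 2.2, "tz": 0, "ax": 0, "ay": 0, "az": 0, "claw": 1.4}
  ]
}}

```text
time_s: 8.63
tcp_pos: [0.4211, -0.2048, 0.201]
ee_rot: [[0.969, 0.246, -0.001], [0.246, -0.969, 0.0], [-0.001, -0.001, -1.0]]
wrist_force: [1.0, 0.4, -2.5]
gripper_width: 0.228
gripper_force: 30.0
```

{"op": "drive_tool", "data": {
  "rows": [
    {"tx": 0, "ty": 0, "tz": 0, "ax": 0, "ay": 0, "az": 0.1, "claw": 1.4},
    {"tx": 0, "ty": 0, "tz": 0, "ax": 0, "ay": 0, "az": 0.12, "claw": 1.4},
    {"tx": 0, "ty": 0, "tz": 0, "ax": 0, "ay": 0, "az": 0.12, "claw": 1.4},
    {"tx": 0, "ty": 0, "tz": 0, "ax": 0, "ay": 0, "az": 0.12, "claw": 1.4},
    {"tx": 0, "ty": 0, "tz": 0, "ax": 0, "ay": 0, "az": 0.12, "claw": 1.4},
    {"tx": 0, "ty": 0, "tz": 0, "ax": 0, "ay": 0, "az": 0.12, "claw": 1.4},
    {"tx": 0, "ty": 0, "tz": 0, "ax": 0, "ay": 0, "az": 0.12, "claw": 1.4},
    {"tx": 0, "ty": 0, "tz": 0, "ax": 0, "ay": 0, "az": 0.12, "claw": 1.4},
    {"tx": 0, "ty": 0, "tz": 0, "ax": 0, "ay": 0, "az": 0.12, "claw": 1.4},
    {"tx": 0, "ty": 0, "tz": 0, "ax": 0, "ay": 0, "az": 0.12, "claw": 1.4}
  ]
}}

```text
time_s: 9.47
tcp_pos: [0.4216, -0.2022, 0.2008]
ee_rot: [[0.593, -0.805, -0.001], [-0.805, -0.593, 0.001], [-0.002, 0.001, -1.0]]
wrist_force: [0.0, -0.7, -2.4]
gripper_width: 0.223
gripper_force: 30.0
```

{"op": "drive_tool", "data": {
  "rows": [
    {"tx": 0, "ty": 0, "tz": 0, "ax": 0, "ay": 0, "az": 0.12, "claw": 1.4},
    {"tx": 0, "ty": 0, "tz": 0, "ax": 0, "ay": 0, "az": 0.12, "claw": 1.4},
    {"tx": 0, "ty": 0, "tz": 0, "ax": 0, "ay": 0, "az": 0.12, "claw": 1.4},
    {"tx": 0, "ty": 0, "tz": 0, "ax": 0, "ay": 0, "az": 0.12, "claw": 1.4},
    {"tx": 0, "ty": 0, "tz": 0, "ax": 0, "ay": 0, "az": 0.05, "claw": 1.4},
    {"tx": 0, "ty": 0, "tz": 0, "ax": 0, "ay": 0, "az": 0, "claw": 1.4},
    {"tx": 0, "ty": 0, "tz": 0, "ax": 0, "ay": 0, "az": 0, "claw": 1.4},
    {"tx": 0, "ty": 0, "tz": 0, "ax": 0, "ay": 0, "az": 0, "claw": 1.4}
  ]
}}

```text
time_s: 10.13
tcp_pos: [0.4221, -0.2024, 0.2013]
ee_rot: [[0.112, -0.994, -0.001], [-0.994, -0.112, 0.0], [-0.0, 0.001, -1.0]]
wrist_force: [-1.1, 0.5, -1.6]
gripper_width: 0.228
gripper_force: 30.0
```

Run:
```python
from h import *
a,W=cloud("wrist"); s=sense(); print(s["tcp_pos"],s["ee_rot"],s["joints"],s["gripper_width"]); save("w5",a)
R=np.array(s["ee_rot"]); t=np.array(s["tcp_pos"]); np.savez("d5.npz",a=a,W=W,R=R,t=t)
```

```text
[ 0.42213997 -0.20241986  0.20135703] [[ 1.12154379e-01 -9.93690713e-01 -4.03111546e-04]
 [-9.93690754e-01 -1.12154481e-01  2.42056453e-04]
 [-2.85740016e-04  3.73420525e-04 -9.99999889e-01]] [-5.66794727e+00  7.71888764e+00 -2.25371585e+01 -1.33332935e-02
 -5.97683079e+01  1.21141873e+01] 0.2273289378130392
```

View pics/w5.png

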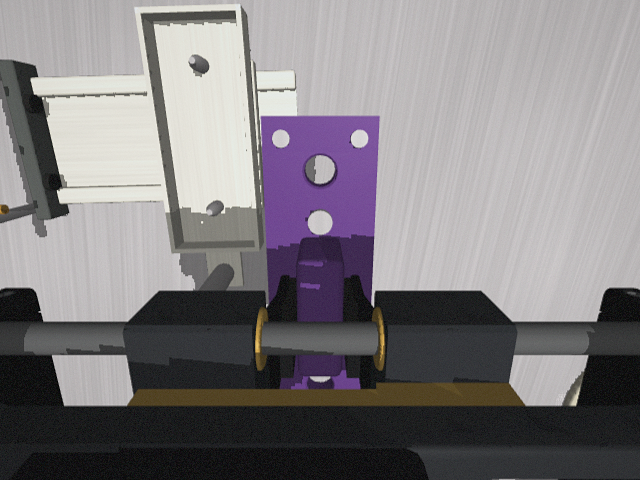

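The wrist view shows the held plate level, its +x hole at (320,170), and the whole tray to the left with pins at (199,63) and (215,208). Now I measure all of these in the tool frame.

```bash
cat > m.py <<'E'
from h import *
def meas(a,W,R,t):
    T=(W-t)@R*1000
    hsv=cv2.cvtColor(a,cv2.COLOR_RGB2HSV); pu=(hsv[...,0]>115)&(hsv[...,0]<155)&(hsv[...,1]>60)
    z=W[...,2]
    rec=lambda P:[np.round(x,2) for x in cv2.minAreaRect(P[:,:2].astype(np.float32))]
    m=(z>.050)&(z<.058)&~pu&(hsv[...,1]<60)&(T[...,0]>-60)
    m=m.astype(np.uint8); n,l,st,_=cv2.connectedComponentsWithStats(m,connectivity=8)
    k=1+np.argmax(st[1:,4]); P=T[l==k]; r=rec(P); print("walltop",r,len(P),np.median(W[...,2][l==k]))
    c=np.array(r[0]); th=np.deg2rad(r[2]); 
    if r[1][0]<r[1][1]: th-=np.pi/2
    u=np.array([np.cos(th),np.sin(th)]); v=np.array([-u[1],u[0]]); d=T[...,:2]-c
    print("long axis deg",np.rad2deg(th))
    for s in(1,-1):
        q=d-s*60*u; near=(np.abs(q)<16).all(-1)&~pu
        for zl in (.036,.050,.0555):
            mm=near&(z>zl)&(z<.062)
            if mm.sum(): print("pin",s,zl,np.round(np.median(T[mm],0),1),mm.sum(),np.round([T[mm][:,0].min(),T[mm][:,0].max(),T[mm][:,1].min(),T[mm][:,1].max()],1),np.round(z[mm].max(),4))
    # plate
    P=pu&(T[...,2]<25)&(abs(T[...,0])<110)&(abs(T[...,1])<50)
    b=P&(T[...,0]>35)&(T[...,2]>0); zb=np.median(T[b][:,2]); A=T[b&(abs(T[...,2]-zb)<4)]
    print("plate base z tool",zb, "xmax",np.percentile(A[:,0],99.5))
    C=np.c_[A[:,:2],np.ones(len(A))]; print("tilt dz/dx,dz/dy",np.linalg.lstsq(C,A[:,2],rcond=None)[0])
    xs=np.arange(42,82,4); E=np.array([(np.min(A[abs(A[:,0]-x)<2][:,1]),np.max(A[abs(A[:,0]-x)<2][:,1])) for x in xs])
    print("side fits",np.polyfit(xs,E[:,0],1),np.polyfit(xs,E[:,1],1),np.polyval(np.polyfit(xs,E.mean(1),1),[0,60]))
    img=np.zeros(P.shape,np.uint8); img[b]=1
    cs,h=cv2.findContours(img,cv2.RETR_CCOMP,cv2.CHAIN_APPROX_NONE)
    p=camera_params("wrist");K=np.array(p["intrinsics"]);Tc=np.array(p["tool_from_camera"])
    for i,cc in enumerate(cs):
        if h[0][i][3]>=0 and len(cc)>25:
            (cx,cy),ax,_=cv2.fitEllipse(cc); ray=Tc[:3,:3]@np.linalg.inv(K)@[cx,cy,1]; o=Tc[:3,3]*1000
            X=o+ray*(zb-o[2])/ray[2]; print("hole px",round(cx),round(cy),"tool",np.round(X,2),np.round(ax,1))
E
python3 - <<'E'
from m import *
z=np.load("d5.npz"); meas(z["a"],z["W"],z["R"],z["t"])
E
```

```text
walltop [array([ 69.4 , -96.15]), array([ 80.85, 196.71]), np.float64(88.57)] 4562 0.054996280181443744
long axis deg -1.4300000000000002
pin 1 0.036 [127.7 -94.8 149.5] 270 [ 114.2  135.  -108.8  -91.3] 0.0607
pin 1 0.05 [128.3 -95.7 146. ] 163 [ 123.8  134.6 -102.8  -91.8] 0.0607
pin 1 0.0555 [128.7 -96.8 143. ] 78 [ 125.1  132.8 -100.   -92.8] 0.0607
pin -1 0.036 [ 11.4 -91.9 149.8] 203 [  4.1  15.5 -99.8 -88.2] 0.0606
pin -1 0.05 [ 10.5 -92.8 146.4] 123 [  4.3  15.2 -99.3 -88.9] 0.0606
pin -1 0.0555 [  9.8 -93.7 143. ] 54 [  6.5  12.8 -97.9 -90.8] 0.0606
plate base z tool 8.957555574271513 xmax 83.31809267016754
tilt dz/dx,dz/dy [ 4.87221422e-05 -5.95856880e-04  8.95387195e+00]
side fits [ 1.82093115e-03 -2.58647455e+01] [8.38389151e-04 2.80793028e+01] [1.10727866 1.18705827]
hole px 320 169 tool [59.57  1.26  8.96] [30.3 31.3]
hole px 359 138 tool [73.56 19.31  8.96] [18.6 19.7]
hole px 280 138 tool [ 73.59 -16.97   8.96] [19.1 19.8]
```

{"op": "drive_tool", "data": {
  "rows": [
    {"tx": 1.7, "ty": -2.4, "tz": 0, "ax": 0, "ay": 0, "az": 0, "claw": 1.4},
    {"tx": 1.8, "ty": -2.5, "tz": 0, "ax": 0, "ay": 0, "az": 0, "claw": 1.4},
    {"tx": 1.8, "ty": -2.5, "tz": 0, "ax": 0, "ay": 0, "az": 0, "claw": 1.4},
    {"tx": 1.7, "ty": -2.3, "tz": 0, "ax": 0, "ay": 0, "az": 0, "claw": 1.4},
    {"tx": 0, "ty": 0, "tz": 1.5, "ax": 0, "ay": 0, "az": -0.026, "claw": 1.4},
    {"tx": 0, "ty": 0, "tz": 3, "ax": 0, "ay": 0, "az": 0, "claw": 1.4},
    {"tx": 0, "ty": 0, "tz": 3, "ax": 0, "ay": 0, "az": 0, "claw": 1.4},
    {"tx": 0, "ty": 0, "tz": 2, "ax": 0, "ay": 0, "az": 0, "claw": 1.4},
    {"tx": 0, "ty": 0, "tz": 0.8, "ax": 0, "ay": 0, "az": 0, "claw": 1.4},
    {"tx": 0, "ty": 0, "tz": 0, "ax": 0, "ay": 0, "az": 0, "claw": 1.4}
  ]
}}

```text
time_s: 11.02
tcp_pos: [0.5251, -0.2609, 0.0961]
ee_rot: [[0.137, -0.991, -0.005], [-0.991, -0.137, 0.001], [-0.002, 0.005, -1.0]]
wrist_force: [-0.4, -0.9, -2.6]
gripper_width: 0.223
gripper_force: 30.0
```

{"op": "drive_tool", "data": {
  "rows": [
    {"tx": 0, "ty": 0, "tz": 0, "ax": 0, "ay": 0, "az": 0, "claw": 1.4},
    {"tx": 0, "ty": 0, "tz": 0, "ax": 0, "ay": 0, "az": 0, "claw": 1.4},
    {"tx": 0, "ty": 0, "tz": 0, "ax": 0, "ay": 0, "az": 0, "claw": 1.4}
  ]
}}

```text
time_s: 11.27
tcp_pos: [0.5278, -0.2616, 0.1005]
ee_rot: [[0.138, -0.99, 0.004], [-0.99, -0.138, -0.001], [0.002, -0.004, -1.0]]
wrist_force: [0.2, 0.3, -3.0]
gripper_width: 0.231
gripper_force: 30.0
```

Run:
```python
from m import *
a,W=cloud("wrist"); s=sense(); print(s["tcp_pos"],s["ee_rot"][0],s["wrist_force"]); save("w6",a)
R=np.array(s["ee_rot"]); t=np.array(s["tcp_pos"]); np.savez("d6.npz",a=a,W=W,R=R,t=t)
meas(a,W,R,t)
```

```text
[ 0.52759163 -0.26152056  0.10032008] [ 0.1373533  -0.99051657  0.00331499] [-0.34583825  0.21307153 -3.36226183]
walltop [array([32.61,  2.26]), array([ 80.49, 128.03]), np.float64(89.86)] 4416 0.0551782934146283
long axis deg -0.140000000000004
pin 1 0.036 [94.   2.7 45.4] 616 [ 92.4  96.6 -13.7  18.1] 0.0573
pin 1 0.05 [94.5  2.7 45.2] 505 [ 92.4  96.6 -13.6  17.9] 0.0573
pin 1 0.0555 [94.4  3.2 44.5] 182 [ 92.4  96.5 -13.6  17.8] 0.0573
plate base z tool 8.689358375878774 xmax 83.4702139390002
tilt dz/dx,dz/dy [-6.75544155e-05  5.73431896e-04  8.69112929e+00]
side fits [-3.21616740e-04 -2.61078783e+01] [1.53852139e-03 2.77357147e+01] [0.81391817 0.85042531]
hole px 320 169 tool [59.57  1.14  8.69] [30.3 31.3]
hole px 359 139 tool [73.47 19.25  8.69] [18.7 19.9]
hole px 280 139 tool [ 73.51 -16.95   8.69] [19.  19.8]
```

View pics/w6.png

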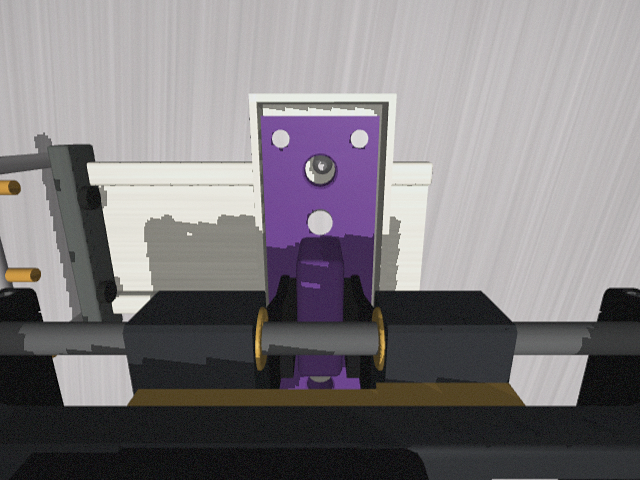

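```bash
cat > pin.py <<'E'
from h import *
def pin(a,W,R,t):
    T=(W-t)@R*1000; p=camera_params("wrist");K=np.array(p["intrinsics"]);Tc=np.array(p["tool_from_camera"])
    sub=T[145:195,295:345]; pu=a[145:195,295:345].astype(int)
    m=(sub[...,2]>30)&(W[145:195,295:345,2]>.036)&(np.hypot(sub[...,0]-60,sub[...,1]-1)<16)
    Q=sub[m]; zt=np.nanmin(Q[:,2]); 
    for d in(1.5,4,8): q=Q[Q[:,2]<zt+d]; print("pin tip",d,np.round(q.mean(0),2),len(q),np.round((q.min(0)+q.max(0))/2,2),np.round(q.max(0)-q.min(0),1))
    # wall tops side edges: y profile by x
    z=W[...,2]; w=(abs(z-.0545)<.0025)&(abs(T[...,1]-1)<48)
    X=np.arange(30,84,6.)
    o=[]
    for x in X:
        y=T[w&(abs(T[...,0]-x)<2)][:,1]; o.append((y.min(),y.max()))
    o=np.array(o); print("wall outer",np.round(o.mean(0),2),"ctr fit",np.polyfit(X,o.mean(1),1),np.polyfit(X,o[:,0],1)[0],np.polyfit(X,o[:,1],1)[0])
    e=[T[w&(abs(T[...,1]-y)<2)][:,0].max() for y in np.arange(-30,36,6.)]; print("end wall outer x",np.mean(e),np.polyfit(np.arange(-30,36,6.),e,1)[0])
    s=sub[14:,:][:0]
E
python3 - <<'E'
from pin import *
z=np.load("d6.npz"); pin(z["a"],z["W"],z["R"],z["t"]); print(camera_params("wrist")["intrinsics"])
cv2.imwrite("pics/c6.png",cv2.cvtColor(cv2.resize(z["a"][140:200,290:350],None,fx=8,fy=8,interpolation=cv2.INTER_CUBIC),4))
E
```

```text
pin tip 1.5 [58.63  1.73 40.19] 25 [58.64  2.2  39.92] [4.4 4.5 1.5]
pin tip 4 [58.8   2.2  41.36] 104 [58.68  2.22 41.14] [6.1 5.6 3.9]
pin tip 8 [58.96  2.21 43.34] 205 [58.6   2.24 43.16] [9.1 9.2 8. ]
wall outer [-37.71  42.19] ctr fit [-1.11767169e-03  2.30178240e+00] -0.0035980979560995695 0.0013627545804664773
end wall outer x 96.35845355346864 0.011045181804169319
[[360.58177895   0.         319.62101584]
 [  0.         360.58177895 236.87922124]
 [  0.           0.           1.        ]]
```

{"op": "drive_tool", "data": {
  "rows": [
    {"tx": -0.1, "ty": 0.11, "tz": 0, "ax": 0, "ay": 0, "az": 0, "claw": 1.4},
    {"tx": 0, "ty": 0, "tz": 0.7, "ax": 0, "ay": 0, "az": 0, "claw": 1.4},
    {"tx": 0, "ty": 0, "tz": 0.7, "ax": 0, "ay": 0, "az": 0, "claw": 1.4},
    {"tx": 0, "ty": 0, "tz": 0, "ax": 0, "ay": 0, "az": 0, "claw": 1.4},
    {"tx": 0, "ty": 0, "tz": 0, "ax": 0, "ay": 0, "az": 0, "claw": 1.4},
    {"tx": 0, "ty": 0, "tz": 0, "ax": 0, "ay": 0, "az": 0, "claw": 1.4},
    {"tx": 0, "ty": 0, "tz": 0, "ax": 0, "ay": 0, "az": 0, "claw": 1.4}
  ]
}}

```text
time_s: 11.9
tcp_pos: [0.5256, -0.2605, 0.0846]
ee_rot: [[0.137, -0.991, 0.0], [-0.991, -0.137, -0.0], [0.0, -0.0, -1.0]]
wrist_force: [0.1, 0.1, -1.7]
gripper_width: 0.233
gripper_force: 30.0
```

Run:
```python
from m import *
from pin import pin
a,W=cloud("wrist"); s=sense(); print(s["tcp_pos"],s["ee_rot"][0],s["wrist_force"])
R=np.array(s["ee_rot"]); t=np.array(s["tcp_pos"]); np.savez("d7.npz",a=a,W=W,R=R,t=t)
meas(a,W,R,t);pin(a,W,R,t)
```

```text
[ 0.52555454 -0.26050718  0.08470868] [ 1.37160620e-01 -9.90548747e-01  3.78489132e-04] [ 0.36941989  0.04719191 -0.69771305]
walltop [array([42.23,  0.15]), array([ 80.32, 111.54]), np.float64(89.87)] 5149 0.055213675154664424
long axis deg -0.12999999999999193
pin 1 0.036 [95.3 -0.2 29.7] 757 [ 93.7  97.9 -15.9  16. ] 0.0576
pin 1 0.05 [95.7  0.1 29.5] 638 [ 93.7  97.9 -15.8  15.8] 0.0576
pin 1 0.0555 [95.8 -0.2 28.8] 221 [ 93.9  97.7 -15.5  15.8] 0.0576
plate base z tool 8.95454452694424 xmax 83.38179506003885
tilt dz/dx,dz/dy [ 3.70000456e-04 -3.85119964e-05  8.92829369e+00]
side fits [ 6.75712795e-03 -2.61802214e+01] [1.08598628e-03 2.79972150e+01] [0.90849678 1.14379021]
hole px 320 169 tool [59.52  1.16  8.95] [30.3 31.3]
hole px 359 138 tool [73.54 19.36  8.95] [18.9 19.5]
hole px 280 139 tool [ 73.48 -16.98   8.95] [19.  19.9]
pin tip 1.5 [60.78  0.17 30.79] 45 [60.18  0.53 30.77] [8.9 9.  1.5]
pin tip 4 [60.22  0.38 31.9 ] 113 [ 5.951e+01 -1.000e-02  3.202e+01] [10.3 10.2  4. ]
pin tip 8 [59.78  0.46 32.64] 150 [ 5.939e+01 -2.000e-02  3.311e+01] [10.5 11.4  6.1]
wall outer [-39.78  40.11] ctr fit [-0.00144628  0.24255759] -0.003598906092429433 0.0007063468858249049
end wall outer x 97.85797229713994 -0.0007430576844953319
```

```bash
sed -i 's/sub\[...,2\]>30/sub[...,2]>18/' pin.py
python3 - <<'E'
from pin import *
z=np.load("d7.npz"); pin(z["a"],z["W"],z["R"],z["t"])
E
```

```text
pin tip 1.5 [53.34  1.15 19.18] 17 [54.31  1.32 19.01] [ 5.7 14.   1.5]
pin tip 4 [53.8   0.94 19.73] 30 [55.85  1.08 19.86] [ 9.2 14.7  3.2]
pin tip 8 [58.36  0.39 23.8 ] 113 [56.9   1.08 22.26] [11.3 14.7  8. ]
wall outer [-39.78  40.11] ctr fit [-0.00144628  0.24255759] -0.003598906092429433 0.0007063468858249049
end wall outer x 97.85797229713994 -0.0007430576844953319
```

{"op": "drive_tool", "data": {
  "rows": [
    {"tx": 0, "ty": -0.08, "tz": 0, "ax": 0, "ay": 0, "az": 0, "claw": 1.4},
    {"tx": 0, "ty": 0, "tz": 0, "ax": 0, "ay": 0, "az": 0, "claw": 1.4},
    {"tx": 0, "ty": 0, "tz": 0, "ax": 0, "ay": 0, "az": 0, "claw": 1.4},
    {"tx": 0, "ty": 0, "tz": 0, "ax": 0, "ay": 0, "az": 0, "claw": 1.4},
    {"tx": 0, "ty": 0, "tz": 0, "ax": 0, "ay": 0, "az": 0, "claw": 1.4},
    {"tx": 0, "ty": 0, "tz": 0, "ax": 0, "ay": 0, "az": 0, "claw": 1.4}
  ]
}}

```text
time_s: 12.45
tcp_pos: [0.5261, -0.2603, 0.0846]
ee_rot: [[0.137, -0.991, 0.0], [-0.991, -0.137, 0.0], [0.0, -0.0, -1.0]]
wrist_force: [-0.1, -0.3, -2.6]
gripper_width: 0.228
gripper_force: 30.0
```

Run:
```python
from m import *
from pin import pin
a,W=cloud("wrist"); s=sense(); print(s["tcp_pos"],s["ee_rot"][0],s["wrist_force"])
R=np.array(s["ee_rot"]); t=np.array(s["tcp_pos"]); np.savez("d8.npz",a=a,W=W,R=R,t=t)
meas(a,W,R,t);pin(a,W,R,t)
```

```text
[ 0.52609808 -0.26034696  0.08457044] [ 1.37029136e-01 -9.90567017e-01  2.12394340e-05] [ 0.51618443 -0.2164239  -2.74346245]
walltop [array([42.34,  0.68]), array([111.12,  80.48]), np.float64(0.06)] 5125 0.05522098568119442
long axis deg 0.06
pin 1 0.036 [95.3  0.8 29.5] 763 [ 93.8  97.9 -15.2  16.7] 0.0572
pin 1 0.05 [95.8  0.8 29.3] 634 [ 93.8  97.9 -15.2  16.7] 0.0572
pin 1 0.0555 [95.8  1.1 28.6] 244 [ 93.9  97.7 -15.1  16.7] 0.0572
plate base z tool 8.859096785148559 xmax 83.36445664909198
tilt dz/dx,dz/dy [1.65104033e-04 1.02773925e-04 8.85167483e+00]
side fits [-7.39443298e-04 -2.57229041e+01] [-4.82120742e-04  2.80830882e+01] [1.18009202 1.14344509]
hole px 320 169 tool [59.54  1.15  8.86] [30.3 31.3]
hole px 359 138 tool [73.51 19.26  8.86] [18.7 19.8]
hole px 280 138 tool [ 73.54 -16.96   8.86] [19.2 19.6]
pin tip 1.5 [52.75  2.67 18.86] 15 [53.9   2.28 18.85] [ 5.5 12.   1.5]
pin tip 4 [53.72  1.23 19.6 ] 32 [55.78  1.04 19.62] [ 9.2 14.7  3. ]
pin tip 8 [58.41  0.9  23.82] 124 [57.06  1.04 22.12] [11.8 14.7  8. ]
wall outer [-39.3   40.74] ctr fit [-0.00160324  0.80989238] -0.009116547385535956 0.005910061789936587
end wall outer x 97.80961014081545 -0.0009716546233321039
```

{"op": "drive_tool", "data": {
  "rows": [
    {"tx": 0, "ty": -0.04, "tz": 0, "ax": 0, "ay": 0, "az": 0, "claw": 1.4},
    {"tx": 0, "ty": 0, "tz": 0.3, "ax": 0, "ay": 0, "az": 0, "claw": 1.4},
    {"tx": 0, "ty": 0, "tz": 0.3, "ax": 0, "ay": 0, "az": 0, "claw": 1.4},
    {"tx": 0, "ty": 0, "tz": 0.3, "ax": 0, "ay": 0, "az": 0, "claw": 1.4},
    {"tx": 0, "ty": 0, "tz": 0.3, "ax": 0, "ay": 0, "az": 0, "claw": 1.4},
    {"tx": 0, "ty": 0, "tz": 0.3, "ax": 0, "ay": 0, "az": 0, "claw": 1.4},
    {"tx": 0, "ty": 0, "tz": 0, "ax": 0, "ay": 0, "az": 0, "claw": 1.4},
    {"tx": 0, "ty": 0, "tz": 0, "ax": 0, "ay": 0, "az": 0, "claw": 1.4}
  ]
}}

```text
time_s: 13.17
tcp_pos: [0.5264, -0.2603, 0.0692]
ee_rot: [[0.137, -0.991, -0.001], [-0.991, -0.137, 0.0], [-0.0, 0.001, -1.0]]
wrist_force: [-0.1, -0.2, -2.0]
gripper_width: 0.226
gripper_force: 30.0
```

{"op": "drive_tool", "data": {
  "rows": [
    {"tx": 0, "ty": 0, "tz": 0.3, "ax": 0, "ay": 0, "az": 0, "claw": 1.4},
    {"tx": 0, "ty": 0, "tz": 0.3, "ax": 0, "ay": 0, "az": 0, "claw": 1.4},
    {"tx": 0, "ty": 0, "tz": 0.3, "ax": 0, "ay": 0, "az": 0, "claw": 1.4},
    {"tx": 0, "ty": 0, "tz": 0.3, "ax": 0, "ay": 0, "az": 0, "claw": 1.4},
    {"tx": 0, "ty": 0, "tz": 0.2, "ax": 0, "ay": 0, "az": 0, "claw": 1.4},
    {"tx": 0, "ty": 0, "tz": 0, "ax": 0, "ay": 0, "az": 0, "claw": 1.4},
    {"tx": 0, "ty": 0, "tz": 0, "ax": 0, "ay": 0, "az": 0, "claw": 1.4}
  ]
}}

```text
time_s: 13.75
tcp_pos: [0.5264, -0.2602, 0.0554]
ee_rot: [[0.137, -0.991, -0.0], [-0.991, -0.137, 0.0], [-0.0, 0.0, -1.0]]
wrist_force: [0.6, 0.2, -2.4]
gripper_width: 0.226
gripper_force: 30.0
```

{"op": "drive_tool", "data": {
  "rows": [
    {"tx": 0, "ty": 0, "tz": 0.1, "ax": 0, "ay": 0, "az": 0, "claw": 1.4},
    {"tx": 0, "ty": 0, "tz": 0.1, "ax": 0, "ay": 0, "az": 0, "claw": 1.4},
    {"tx": 0, "ty": 0, "tz": 0, "ax": 0, "ay": 0, "az": 0, "claw": 1.4},
    {"tx": 0, "ty": 0, "tz": 0, "ax": 0, "ay": 0, "az": 0, "claw": 1.4}
  ]
}}

```text
time_s: 14.08
tcp_pos: [0.5268, -0.2603, 0.0542]
ee_rot: [[0.137, -0.991, 0.001], [-0.991, -0.137, -0.0], [0.0, -0.001, -1.0]]
wrist_force: [-0.2, 0.4, 0.9]
gripper_width: 0.226
gripper_force: 30.0
```

{"op": "drive_tool", "data": {
  "rows": [
    {"tx": 0, "ty": 0, "tz": 0.05, "ax": 0, "ay": 0, "az": 0, "claw": 1.4},
    {"tx": 0, "ty": 0, "tz": 0, "ax": 0, "ay": 0, "az": 0, "claw": 1.4},
    {"tx": 0, "ty": 0, "tz": 0, "ax": 0, "ay": 0, "az": 0, "claw": 3.2},
    {"tx": 0, "ty": 0, "tz": 0, "ax": 0, "ay": 0, "az": 0, "claw": 3.2},
    {"tx": 0, "ty": 0, "tz": 0, "ax": 0, "ay": 0, "az": 0, "claw": 3.2},
    {"tx": 0, "ty": 0, "tz": 0, "ax": 0, "ay": 0, "az": 0, "claw": 3.2},
    {"tx": 0, "ty": 0, "tz": 0, "ax": 0, "ay": 0, "az": 0, "claw": 3.2}
  ]
}}

```text
time_s: 14.67
tcp_pos: [0.5265, -0.2603, 0.0529]
ee_rot: [[0.137, -0.991, -0.0], [-0.991, -0.137, -0.0], [-0.0, 0.0, -1.0]]
wrist_force: [0.1, -0.3, 0.4]
gripper_width: 0.36
gripper_force: 0.0
```

{"op": "drive_tool", "data": {
  "rows": [
    {"tx": 0, "ty": 0, "tz": -1, "ax": 0, "ay": 0, "az": 0, "claw": 3.2},
    {"tx": 0, "ty": 0, "tz": -2, "ax": 0, "ay": 0, "az": 0, "claw": 3.2},
    {"tx": 0, "ty": 0, "tz": -3, "ax": 0, "ay": 0, "az": 0, "claw": 4.5},
    {"tx": 0, "ty": 0, "tz": -3, "ax": 0, "ay": 0, "az": 0, "claw": 4.5},
    {"tx": 0, "ty": 0, "tz": -3, "ax": 0, "ay": 0, "az": 0, "claw": 4.5},
    {"tx": 0, "ty": 0, "tz": 0, "ax": 0, "ay": 0, "az": 0, "claw": 4.5},
    {"tx": 0, "ty": 0, "tz": 0, "ax": 0, "ay": 0, "az": 0, "claw": 4.5},
    {"tx": 0, "ty": 0, "tz": 0, "ax": 0, "ay": 0, "az": 0, "claw": 4.5}
  ]
}}

```text
time_s: 15.33
tcp_pos: [0.5261, -0.26, 0.1731]
ee_rot: [[0.137, -0.991, -0.0], [-0.991, -0.137, 0.001], [-0.001, -0.0, -1.0]]
wrist_force: [1.1, 0.3, -0.5]
gripper_width: 0.513
gripper_force: 0.0
```

Run:
```python
from h import *
a,W=cloud("wrist"); s=sense(); print(s["tcp_pos"],s["ee_rot"][0],s["wrist_force"])
R=np.array(s["ee_rot"]); t=np.array(s["tcp_pos"]); T=(W-t)@R*1000
hsv=cv2.cvtColor(a,cv2.COLOR_RGB2HSV); pu=(hsv[...,0]>115)&(hsv[...,0]<155)&(hsv[...,1]>60)
z=W[...,2]
print("base z",np.median(z[pu&(z<.06)&(z>.03)]),"floor-cart ref",np.median(z[abs(z)<.006]))
b=pu&(abs(z-.044)<.004); A=W[b]; print("tilt",np.linalg.lstsq(np.c_[A[:,:2],np.ones(len(A))],A[:,2],rcond=None)[0])
print("xy", cv2.minAreaRect(T[b][:,:2].astype(np.float32)))
w=(abs(z-.0545)<.002)&~pu&(abs(T[...,1])<60); print("wall",cv2.minAreaRect(T[w][:,:2].astype(np.float32)))
o=(z>.085)&(z<.12)&(W[...,1]>-.2); print("post",o.sum(), W[o].mean(0) if o.sum() else "")
save("w9",a)
a,W=cloud("scene"); z=W[...,2]; o=(z>.107)&(z<.12)&(np.hypot(W[...,0]-.511,W[...,1]+.138)<.03); print("scene post",o.sum(),W[o].min(0),W[o].max(0))
```

```text
[ 0.5257041  -0.25999886  0.17227652] [ 0.13678249 -0.99059956 -0.00174951] [-0.3457212  -1.09373052 -0.32201646]
base z 0.04529386822941622 floor-cart ref 0.0013644054807483708
tilt [-1.67079260e-04  9.74376048e-06  4.53735351e-02]
xy ((-1.0717239379882812, -0.010431289672851562), (168.61294555664062, 53.762901306152344), 0.0068968296982347965)
wall ((-12.5343017578125, 0.21132659912109375), (221.9055938720703, 80.20976257324219), 0.005929683800786734)
post 273 [ 0.5090722  -0.14379378  0.09221847]
scene post 50 [ 0.50358755 -0.14814565  0.1074827 ] [ 0.52284888 -0.1258038   0.11884438]
```

View pics/w9.png

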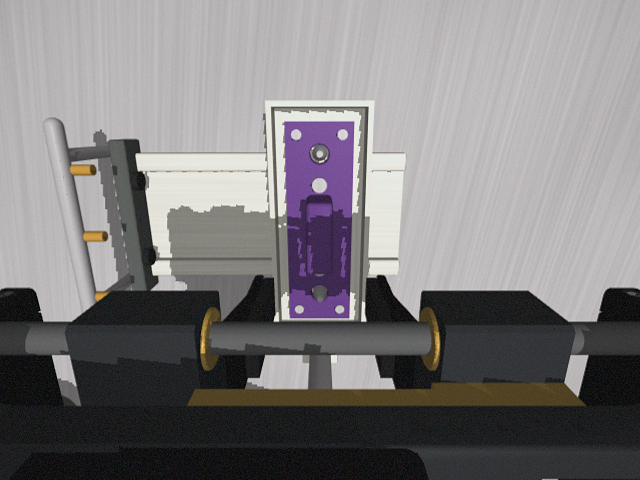

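The plate is flush, with pins seen through both holes at (319,154) and (320,294). Next I go to the post.

{"op": "drive_tool", "data": {
  "rows": [
    {"tx": -3, "ty": 0, "tz": 0, "ax": 0, "ay": 0, "az": 0, "claw": 4.5},
    {"tx": -3.3, "ty": 0, "tz": 0, "ax": 0, "ay": 0, "az": 0, "claw": 4.5},
    {"tx": -3.3, "ty": 0, "tz": 0, "ax": 0, "ay": 0, "az": 0, "claw": 4.5},
    {"tx": -3.05, "ty": 0, "tz": 0, "ax": 0, "ay": 0, "az": 0, "claw": 4.5},
    {"tx": 0, "ty": 0, "tz": 0, "ax": 0, "ay": 0, "az": 0, "claw": 4.5},
    {"tx": 0, "ty": 0, "tz": 2.5, "ax": 0, "ay": 0, "az": 0, "claw": 4.5},
    {"tx": 0, "ty": 0, "tz": 2.5, "ax": 0, "ay": 0, "az": 0, "claw": 4.5},
    {"tx": 0, "ty": 0, "tz": 2.5, "ax": 0, "ay": 0, "az": 0, "claw": 4.5},
    {"tx": 0, "ty": 0, "tz": 2.3, "ax": 0, "ay": 0, "az": 0, "claw": 4.5},
    {"tx": 0, "ty": 0, "tz": 0, "ax": 0, "ay": 0, "az": 0, "claw": 4.5}
  ]
}}

```text
time_s: 16.27
tcp_pos: [0.5049, -0.135, 0.0698]
ee_rot: [[0.136, -0.991, -0.012], [-0.991, -0.136, 0.001], [-0.002, 0.012, -1.0]]
wrist_force: [-0.6, 0.1, -0.4]
gripper_width: 0.521
gripper_force: 0.0
```

{"op": "drive_tool", "data": {
  "rows": [
    {"tx": 0, "ty": 0, "tz": 0, "ax": 0, "ay": 0, "az": 0, "claw": 1.4},
    {"tx": 0, "ty": 0, "tz": 0, "ax": 0, "ay": 0, "az": 0, "claw": 1.4},
    {"tx": 0, "ty": 0, "tz": 0, "ax": 0, "ay": 0, "az": 0, "claw": 1.4},
    {"tx": 0, "ty": 0, "tz": 0, "ax": 0, "ay": 0, "az": 0, "claw": 1.4},
    {"tx": 0, "ty": 0, "tz": 0, "ax": 0, "ay": 0, "az": 0, "claw": 1.4},
    {"tx": 0, "ty": 0, "tz": 0, "ax": 0, "ay": 0, "az": 0, "claw": 1.4}
  ]
}}

```text
time_s: 16.77
tcp_pos: [0.5094, -0.1351, 0.0762]
ee_rot: [[0.137, -0.991, 0.001], [-0.991, -0.137, -0.0], [0.0, -0.001, -1.0]]
wrist_force: [-1.9, 0.0, 4.0]
gripper_width: 0.22
gripper_force: 30.0
```

Run:
```python
from h import *
s=sense(); print(s["tcp_pos"],s["wrist_force"],s["gripper_width"])
a,W=cloud("top"); R=np.array(s["ee_rot"]); 
T=(W-np.array([.526,-.260,0]))@R*1000; z=W[...,2]
m=(z>.06)&(z<.09)&(abs(T[...,0])<60)&(T[...,1]<-60)&(T[...,1]>-260); P=T[m]; print("pipe ty",len(P),np.percentile(P[:,1],[2,25,50,75,98]),np.percentile(z[m],[5,95]))
```

```text
[ 0.50943381 -0.13508792  0.07618463] [-1.85019048  0.01315844  4.01002791] 0.2201305924812837
pipe ty 313 [-189.31584047 -184.83312176 -181.28781145 -178.14690762 -164.57461331] [0.07387207 0.08534789]
```

{"op": "drive_tool", "data": {
  "rows": [
    {"tx": 0, "ty": -0.4, "tz": 0, "ax": 0, "ay": 0, "az": 0, "claw": 1.4},
    {"tx": 0, "ty": -0.8, "tz": 0, "ax": 0, "ay": 0, "az": 0, "claw": 1.4},
    {"tx": 0, "ty": -1, "tz": 0, "ax": 0, "ay": 0, "az": 0, "claw": 1.4},
    {"tx": 0, "ty": -1, "tz": 0, "ax": 0, "ay": 0, "az": 0, "claw": 1.4},
    {"tx": 0, "ty": -1, "tz": 0, "ax": 0, "ay": 0, "az": 0, "claw": 1.4},
    {"tx": 0, "ty": -1, "tz": 0, "ax": 0, "ay": 0, "az": 0, "claw": 1.4},
    {"tx": 0, "ty": -1, "tz": 0, "ax": 0, "ay": 0, "az": 0, "claw": 1.4},
    {"tx": 0, "ty": -0.8, "tz": 0, "ax": 0, "ay": 0, "az": 0, "claw": 1.4},
    {"tx": 0, "ty": -0.4, "tz": 0, "ax": 0, "ay": 0, "az": 0, "claw": 1.4},
    {"tx": 0, "ty": 0, "tz": 0, "ax": 0, "ay": 0, "az": 0, "claw": 1.4}
  ]
}}

```text
time_s: 17.65
tcp_pos: [0.5844, -0.1246, 0.0762]
ee_rot: [[0.138, -0.99, 0.003], [-0.99, -0.138, -0.0], [0.001, -0.003, -1.0]]
wrist_force: [0.7, 0.4, 4.4]
gripper_width: 0.218
gripper_force: 30.0
```

{"op": "drive_tool", "data": {
  "rows": [
    {"tx": 0, "ty": -0.3, "tz": 0, "ax": 0, "ay": 0, "az": 0, "claw": 1.4},
    {"tx": 0, "ty": -0.4, "tz": 0, "ax": 0, "ay": 0, "az": 0, "claw": 1.4},
    {"tx": 0, "ty": -0.4, "tz": 0, "ax": 0, "ay": 0, "az": 0, "claw": 1.4},
    {"tx": 0, "ty": -0.3, "tz": 0, "ax": 0, "ay": 0, "az": 0, "claw": 1.4},
    {"tx": 0, "ty": -0.2, "tz": 0, "ax": 0, "ay": 0, "az": 0, "claw": 1.4},
    {"tx": 0, "ty": 0, "tz": 0, "ax": 0, "ay": 0, "az": 0, "claw": 1.4}
  ]
}}

```text
time_s: 18.15
tcp_pos: [0.599, -0.1226, 0.0762]
ee_rot: [[0.138, -0.99, 0.002], [-0.99, -0.138, -0.0], [0.0, -0.002, -1.0]]
wrist_force: [-1.2, 1.0, 3.6]
gripper_width: 0.218
gripper_force: 30.0
```

{"op": "drive_tool", "data": {
  "rows": [
    {"tx": 0, "ty": -0.25, "tz": 0, "ax": 0, "ay": 0, "az": 0, "claw": 1.4},
    {"tx": 0, "ty": -0.25, "tz": 0, "ax": 0, "ay": 0, "az": 0, "claw": 1.4},
    {"tx": 0, "ty": -0.25, "tz": 0, "ax": 0, "ay": 0, "az": 0, "claw": 1.4},
    {"tx": 0, "ty": -0.25, "tz": 0, "ax": 0, "ay": 0, "az": 0, "claw": 1.4},
    {"tx": 0, "ty": 0, "tz": 0, "ax": 0, "ay": 0, "az": 0, "claw": 1.4}
  ]
}}

```text
time_s: 18.57
tcp_pos: [0.6088, -0.1212, 0.0762]
ee_rot: [[0.138, -0.99, 0.001], [-0.99, -0.138, -0.0], [0.0, -0.001, -1.0]]
wrist_force: [-0.6, 1.8, 6.0]
gripper_width: 0.22
gripper_force: 30.0
```

{"op": "drive_tool", "data": {
  "rows": [
    {"tx": 0, "ty": -0.15, "tz": 0, "ax": 0, "ay": 0, "az": 0, "claw": 1.4},
    {"tx": 0, "ty": -0.15, "tz": 0, "ax": 0, "ay": 0, "az": 0, "claw": 1.4},
    {"tx": 0, "ty": 0, "tz": 0, "ax": 0, "ay": 0, "az": 0, "claw": 1.4}
  ]
}}

```text
time_s: 18.82
tcp_pos: [0.6115, -0.1208, 0.0762]
ee_rot: [[0.137, -0.991, 0.001], [-0.991, -0.137, -0.0], [0.0, -0.001, -1.0]]
wrist_force: [-2.0, -0.2, 5.5]
gripper_width: 0.222
gripper_force: 30.0
```

{"op": "drive_tool", "data": {
  "rows": [
    {"tx": 0, "ty": -0.15, "tz": 0, "ax": 0, "ay": 0, "az": 0, "claw": 1.4},
    {"tx": 0, "ty": -0.15, "tz": 0, "ax": 0, "ay": 0, "az": 0, "claw": 1.4},
    {"tx": 0, "ty": 0, "tz": 0, "ax": 0, "ay": 0, "az": 0, "claw": 1.4}
  ]
}}

```text
time_s: 19.07
tcp_pos: [0.6145, -0.1204, 0.0762]
ee_rot: [[0.137, -0.991, 0.001], [-0.991, -0.137, -0.0], [0.0, -0.001, -1.0]]
wrist_force: [-2.1, 1.3, 5.1]
gripper_width: 0.221
gripper_force: 30.0
```

{"op": "drive_tool", "data": {
  "rows": [
    {"tx": 0, "ty": -0.15, "tz": 0, "ax": 0, "ay": 0, "az": 0, "claw": 1.4},
    {"tx": 0, "ty": -0.15, "tz": 0, "ax": 0, "ay": 0, "az": 0, "claw": 1.4},
    {"tx": 0, "ty": 0, "tz": 0, "ax": 0, "ay": 0, "az": 0, "claw": 1.4}
  ]
}}

```text
time_s: 19.32
tcp_pos: [0.6167, -0.1201, 0.0762]
ee_rot: [[0.137, -0.991, -0.001], [-0.991, -0.137, -0.0], [0.0, 0.001, -1.0]]
wrist_force: [-2.7, 2.2, 7.3]
gripper_width: 0.221
gripper_force: 30.0
```

{"op": "drive_tool", "data": {
  "rows": [
    {"tx": 0, "ty": -0.15, "tz": 0, "ax": 0, "ay": 0, "az": 0, "claw": 1.4},
    {"tx": 0, "ty": -0.15, "tz": 0, "ax": 0, "ay": 0, "az": 0, "claw": 1.4},
    {"tx": 0, "ty": 0, "tz": 0, "ax": 0, "ay": 0, "az": 0, "claw": 1.4}
  ]
}}

```text
time_s: 19.57
tcp_pos: [0.6166, -0.1201, 0.0761]
ee_rot: [[0.137, -0.991, -0.007], [-0.991, -0.137, -0.0], [-0.001, 0.007, -1.0]]
wrist_force: [-9.5, 1.0, 11.4]
gripper_width: 0.22
gripper_force: 30.0
```

That is the stop. I'll ease off, release and rise clear.

{"op": "drive_tool", "data": {
  "rows": [
    {"tx": 0, "ty": 0.25, "tz": 0, "ax": 0, "ay": 0, "az": 0, "claw": 1.4},
    {"tx": 0, "ty": 0, "tz": 0, "ax": 0, "ay": 0, "az": 0, "claw": 4.5},
    {"tx": 0, "ty": 0, "tz": 0, "ax": 0, "ay": 0, "az": 0, "claw": 4.5},
    {"tx": 0, "ty": 0, "tz": 0, "ax": 0, "ay": 0, "az": 0, "claw": 4.5},
    {"tx": 0, "ty": 0, "tz": 0, "ax": 0, "ay": 0, "az": 0, "claw": 4.5},
    {"tx": 0, "ty": 0, "tz": -2, "ax": 0, "ay": 0, "az": 0, "claw": 4.5},
    {"tx": 0, "ty": 0, "tz": -3, "ax": 0, "ay": 0, "az": 0, "claw": 4.5},
    {"tx": 0, "ty": 0, "tz": -3, "ax": 0, "ay": 0, "az": 0, "claw": 4.5},
    {"tx": 0, "ty": 0, "tz": -3, "ax": 0, "ay": 0, "az": 0, "claw": 4.5},
    {"tx": 0, "ty": 0, "tz": 0, "ax": 0, "ay": 0, "az": 0, "claw": 4.5}
  ]
}}

```text
time_s: 20.4
tcp_pos: [0.6216, -0.1205, 0.1923]
ee_rot: [[0.138, -0.99, 0.013], [-0.99, -0.138, -0.002], [0.004, -0.013, -1.0]]
wrist_force: [0.1, 0.4, 1.1]
gripper_width: 0.51
gripper_force: 0.0
```

{"op": "drive_tool", "data": {
  "rows": [
    {"tx": -2, "ty": 2, "tz": -1, "ax": 0, "ay": 0, "az": 0, "claw": 4.5},
    {"tx": -2, "ty": 2, "tz": -1, "ax": 0, "ay": 0, "az": 0, "claw": 4.5},
    {"tx": 1, "ty": 1, "tz": 0, "ax": 0, "ay": 0, "az": 0, "claw": 4.5},
    {"tx": 0, "ty": 0, "tz": 0, "ax": 0, "ay": 0, "az": 0, "claw": 4.5},
    {"tx": 0, "ty": 0, "tz": 0, "ax": 0, "ay": 0, "az": 0, "claw": 4.5}
  ]
}}

```text
time_s: 20.82
tcp_pos: [0.564, -0.0973, 0.205]
ee_rot: [[0.137, -0.991, 0.0], [-0.991, -0.137, 0.0], [0.0, -0.0, -1.0]]
wrist_force: [0.8, 0.0, 0.2]
gripper_width: 0.518
gripper_force: 0.0
```

Run:
```python
from h import *
s=sense(); R=np.array(s["ee_rot"])
c=np.load("d0.npz")
for nm,W,im in (("top0",c["W"],c["a"]),("top",)+cloud("top")[::-1],("scene0",c["V"],c["b"]),("scene",)+cloud("scene")[::-1]):
    T=(W-np.array([.526,-.260,0]))@R*1000; z=W[...,2]
    m=(z>.105)&(z<.122)&(T[...,0]>-150)&(T[...,0]<-100)&(abs(T[...,1]+60)<90)
    hsv=cv2.cvtColor(im,cv2.COLOR_RGB2HSV); pu=(hsv[...,0]>115)&(hsv[...,0]<155)&(hsv[...,1]>60)&(z>.03)&(T[...,0]<120)&(T[...,0]>-100)&(W[...,1]<-.1)
    p=T[pu&(abs(z-.045)<.005)]; print(nm,"post",m.sum(),np.median(T[m],0),"plate",len(p),[np.round(q,1) for q in cv2.minAreaRect(p[:,:2].astype(np.float32))] if len(p)>5 else "", np.median(p[:,2]) if len(p) else "")
    if nm=="scene": save("fin",im)
```

```text
top0 post 61 [-121.83228717    0.76936711 -116.34030656] plate 0  
top post 0 [nan nan nan] plate 757 [array([   3.8, -108.4]), array([167.1,  53.8]), np.float64(0.2)] -45.79792172897213
scene0 post 57 [-126.18303704   -5.0155012  -113.24336315] plate 2  -46.078224828047794
scene post 60 [-126.25693452 -113.97464437 -114.08465501] plate 644 [array([   1.6, -113.8]), array([173.6,  56.5]), np.float64(0.7)] -44.512084970940435
  return _methods._mean(a, axis=axis, dtype=dtype,
  ret = um.true_divide(
```

View pics/fin.png

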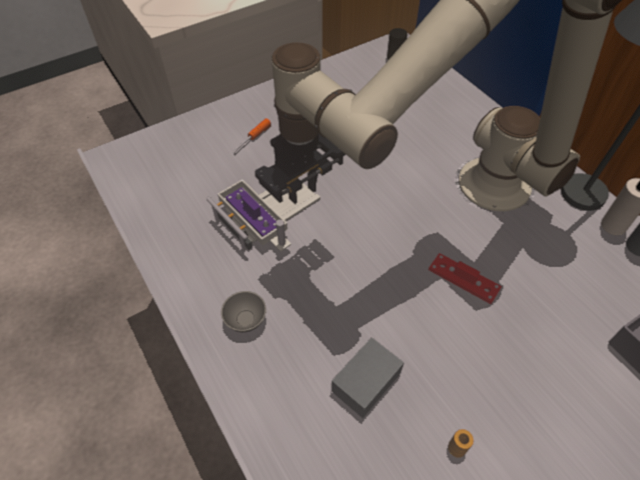

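The final view shows the plate in the tray at (250,207), up against the blow-off pipe. The carriage travelled 109 mm until the force rose at its stop. The bowl, spacers and pick are where they were.

```bash
python3 -c "
from station import finish_job; print(finish_job())"
```

```text
the job is handed in; nothing more can be done
None
```

The job is handed in: the plate lies flush over both pins, the carriage is against its far stop and the arm is clear; the hand-in call gave no verdict.

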